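# Gauge a bar against the flip stop of a cut-to-length board

## Task

Set the aluminium bar up for a saw cut on the cutting board: flip the hinged stop fully down onto the fence, then slide the bar flat along the fence until its right-hand end just bears on the tip of the stop's adjusting screw, pressing only lightly so that neither the screw is strained nor the stop's carriage shifts from its setting. Then flip the stop fully up again out of the way of the saw, leaving the bar where it was gauged, flat against the fence, and leave everything else on the bench where it lies.

Things in the scene. Friction and masses are not known exactly. Their poses are not given: they have to be found in the camera images.
- cutting_board: Plywood bed 145 x 340 mm, 18 mm thick, screwed to the bench, with an aluminium fence on it. Origin: on the bench top under the board. x points away from the robot across the board, y along the fence to the robot's left, z up. In these axes the bed spans x -85 to +60, y -170 to +170 mm, its top at z 18 mm; the stop is near the -y (right) end.
- fence (a point): Point on the top front edge of the fence at the middle of its length, at x +15, y 0, z +38 mm in the board's axes (same axes). The fence's upright front face lies in this plane, along y over the whole board; the fence is 20 mm high above the bed and 30 mm deep (toward +x). A saw slot crosses it at y +95 mm. The bar belongs on the bed in front of this face.
- bar: The piece to gauge: solid aluminium bar, 25 wide (x), 180 long (y), 45 mm high (z), about 0.5 kg, on the bed. Origin: centre of its underside; ends at y -90 and +90 mm, the -y end meets the stop. It starts loose, askew, 8 to 20 mm off the fence. Its upper 25 mm stand above the fence and can be gripped across. Flat on the fence its centre is 12.5 mm before the face.
- stop_arm (a joint): Angle of the hinged flip stop (rad): 0 = fully down, its arm lying on the fence top; 1.65 = upper limit, arm upright, leaning slightly back. It starts up (1.5 to 1.65). Stiff friction hinge (about 0.1 N m, 1 to 2 N at the grip): it stays where it is put, so it must be brought all the way; hard stops at both ends.
- stop_hinge (a point): Middle of the stop's hinge axis, on the dark steel carriage clamped on the fence. The axis is parallel to the board's y, 38 mm behind the fence face and 47 mm above the bench. The carriage may be clamped anywhere within 20 mm of board y -110 mm; only friction holds it: more than about 20 N along the fence shoves it.
- stop_grip (a point): Middle of the orange grip at the free end of the stop's arm, 14 mm wide along the fence (pinch it by its sides, fingers closing along the fence) and 15 mm thick; its end is about 16 mm farther out. At stop angle a it is at x = hinge - 95 cos a + 40 sin a, z = hinge + 95 sin a + 40 cos a (mm, board axes), at the hinge's y: when down 87 mm over the bench, grip pointing up.
- stop_leg (a point): Middle of the leg under the stop's arm, at the hinge's y; when down it is 12.5 mm before the fence face and 13 mm above the bed. It carries the adjusting screw along y: brass knob to the right, domed steel tip to the left, 11 mm above the bed. The tip's end is 19 to 45 mm to the left (+y) of the hinge's y, as last set: not measured, find it by touch.
- cut_piece_0: Bystander: length of the same bar, 25 x 140 x 45 mm, cut before; origin at the centre of its underside, y along it.
- cut_piece_1: Bystander: a second length cut before, 25 x 140 x 45 mm, beside the first.
- vernier: Bystander: steel vernier calliper, 66 x 200 x 10 mm, lying flat; origin at the centre of its underside.
- putty_tin: Bystander: green round tin, 49 mm across, 56 mm high; origin at the centre of its underside.
- spray_can: Bystander: blue and yellow spray can, 59 mm across, 230 mm high, at the back left; origin at the centre of its underside.
- squeeze_bottle: Bystander: white squeeze bottle, 57 mm across, 186 mm high, beside the spray can; origin at the centre of its underside.

How it is judged:
On the way, in this order (a step that is already met when the one before it is completed fails the run):
1. the stop is flipped fully down onto the fence (within 0.05 rad) (value of joint stop_arm below 0.05 rad), for 0.2 s.
2. with the stop down, the bar stands on the bed flat against the fence and its end bears on the tip of the stop screw (value of joint stop_arm below 0.05 rad and contact force between bar and stop_screw_c0 above 0.5 N and x of bar in the frame of cutting_board between 0.0005 and 0.0045 m and angle between the x axis of bar and the x axis of cutting_board, either way round below 0.02 rad and z of bar in the frame of cutting_board between 0.0155 and 0.0205 m and angle between bar's own z axis and vertical below 0.04 rad and y of stop_screw_c0 in the frame of bar between -0.0995 and -0.0945 m), for 0.2 s.
3. the stop is flipped fully up again with the bar still where it was gauged (value of joint stop_arm above 1.45 rad and x of bar in the frame of cutting_board between 0.0005 and 0.0045 m and angle between the x axis of bar and the x axis of cutting_board, either way round below 0.02 rad and z of bar in the frame of cutting_board between 0.0155 and 0.0205 m and angle between bar's own z axis and vertical below 0.04 rad and y of stop_screw_c0 in the frame of bar between -0.0995 and -0.0945 m), for 0.2 s.
At the end, for the whole second after the job is handed in: The stop is up (over 1.45 rad) and still; the bar rests on the bed, flat against the fence (within 2 mm and 0.02 rad), its end within 2.5 mm of the plane of the screw tip, as gauged; nothing moves (all of step 3 and velocity of joint stop_arm between -0.1 and 0.1 rad/s and linear speed of bar below 0.01 m/s); the robot touches nothing.
It fails at once if the stop's carriage is shifted along the fence by more than 3 mm (distance of stop_hinge from where it was at the start of the episode above 0.003 m).
It fails at once if the bar is pressed on the stop screw with more than 12 N (contact force between bar and stop_screw_c0 above 12 N).
It fails at once if a bystander is moved by more than 20 mm (distance of any of cut_piece_0, cut_piece_1, vernier, putty_tin, spray_can, squeeze_bottle from where it was at the start of the episode above 0.02 m).
It also fails if it takes over 72 s, if anything falls off the work surface, if the arm or the gripper's body presses on something with over 40 N, if the wrist force passes 120 N, or if a joint passes its speed limit or range.

## Robot

A 7-joint arm with a two-finger parallel gripper is mounted at the origin on a cart in front of the work surface, level with it; the furniture and walls round the work are solid. World frame = base frame: x ahead of the robot, y to its left, z up, the work surface at z = 0. Lengths are in m, angles in rad, forces in N, time in s.
With the tool pointing down it reaches from about 0.425 to 0.875 m from the base axis. Payload 4.7 kg.
Tool frame: the origin (TCP) lies midway between the tips of the shut fingers; the grasp point (between the pads) lies 19 mm behind it; z points along the fingers, y is the line along which they close (so a half turn about z gives the same grasp; the last joint's range is limited). The gripper opens to 87 mm and grips with 3 to 60 N. Pads are 19 mm wide; open, the fingers measure 117 mm over their backs; the gripper's body (75 mm by 190 mm) begins 51 mm behind the grasp point.
Start: joints at [-1.162, 0.321, -0.07, 1.45, 0.023, 1.371, -0.057], TCP at [0.25, 0.6, 0.223] pointing down, gripper open.
Joint ranges: [-2.86, 2.86], [-0.3, 2.09], [-1.38, 1.24], [0.06, 2.45], [-1.56, 4.7], [0.09, 2.05], [-2.69, 2.69]. Speed limits (rad/s): [2.57, 2.57, 3.14, 3.14, 3.14, 3.14, 3.14].

## Interface

Orientations are given as a rotation vector (axis times angle).
In Python, from bench import ctrl gives the robot as it stands. The module is installed in compiled form; this text tells all that it offers.
- The arm moves only by the shell command python3 -m handwheel 'ROWS' [FORCE]. ROWS is JSON, a list of rows, each a list of 7 numbers: the finger opening in m, from 0 to 0.087, then the shift along the tool's x, y, z in m, then the turn, a rotation vector about the tool's x, y, z in degrees. A call has 1 to 12 rows; each row shifts and turns the commanded pose from where the row before left it, along the tool's axes as they then stand; what a row does not reach is not made up. A row lasts 1/8 s, in which the tool goes at most 62.5 mm and 10.7 degrees, less where a joint would pass 70% of its speed; a pose out of reach is approached as far as the arm can. A call is refused whole if a number of a shift passes 0.0625 or a number of a turn 10.7, either way. A call with a gripper value outside its range is refused whole. The fingers move at their own pace and stop on an object; FORCE is the grip in N (left out, the last holds). Time passes only in rows, so rows that do not move let the fingers close. It gives the time, the measured TCP pose, the force, the opening and the grip force at its end, in the units of the state.
- ctrl.get_state(): the state, without advancing time (a new reading comes with each control period).
- ctrl.get_image(name): name is "scene" or "top"; returns (picture, depth): 420x560x3 uint8, blue, green, red; 420x560 float32, m along the optical axis (not along the pixel's ray), 0 where there is no reading.
- ctrl.camera_info(name): a dict with "intrinsics" (3x3 intrinsics, pixels), "R" (3x3) and "t" (3): a world point X has camera coordinates R X + t. Camera axes: x right, y down, z forward; pixel columns grow to the right and rows downward; lengths in m; the calibration is good to about 2 mm. A picture is of the moment at which its call begins. camera_info takes no time and is no camera call.
- ctrl.close_job(): hands the job in; it is judged then, once.
The state is a dict: "time": time; "joint_positions": joint angles; "qd": joint speeds; "joint_torque": joint torques, N m; "position": TCP position; "tool_rot": TCP orientation; "ft_force": force on the tool from outside, world axes, zero at the start; "torque": the same for the moment, N m; "grip_width": opening from 0.0 (shut) to 1.0 (fully open); "grip_force": force on a finger pad.
Only numpy, scipy, OpenCV 4.12 (cv2) and the standard library are available. Lean on these libraries where they do the work, as an engineer would, in place of code of your own. Each camera call takes 0.05 s, during which the arm holds its last target. There are 200 camera calls.

## Working session

There is one attempt and no reset: what is moved stays moved. The work goes in short steps, Python scripts to look and compute and a shell command to move; the robot and the scene stay as the last step left them, time stands still between calls to the robot, and variables do not carry over. Pictures are saved under pics/ and viewed, at most 10 in all, crops included, and the job is handed in when it is done.

```bash
mkdir -p pics; python3 - <<'E'
from bench import ctrl
import cv2,numpy as np
for n in("scene","top"):
    p,d=ctrl.get_image(n); cv2.imwrite(f"pics/{n}0.png",p); np.save(f"{n}0.npy",d)
    c=ctrl.camera_info(n); R=np.array(c["R"]);print(n,np.round(c["intrinsics"],1).tolist(),np.round(R,3).tolist(),np.round(-R.T@np.array(c["t"]),3))
s=ctrl.get_state(); print({k:np.round(v,3).tolist() for k,v in s.items()})
E
```

```text
scene [[398.5, 0.0, 279.6], [0.0, 398.5, 209.3], [0.0, 0.0, 1.0]] [[0.869, -0.493, 0.023], [-0.239, -0.462, -0.854], [0.432, 0.737, -0.52]] [ 0.185 -0.963  0.578]
top [[402.1, 0.0, 279.8], [0.0, 402.1, 205.7], [0.0, 0.0, 1.0]] [[0.013, -1.0, 0.021], [-0.984, -0.017, -0.177], [0.177, -0.019, -0.984]] [ 0.419 -0.27   0.956]
{'time': 0.1, 'joint_positions': [-1.162, 0.322, -0.07, 1.452, 0.023, 1.371, -0.057], 'qd': [0.001, 0.0, -0.0, -0.002, 0.002, 0.001, -0.002], 'joint_torque': [-0.0, -49.257, -0.406, -31.34, -0.064, 0.039, 0.0], 'position': [0.25, 0.6, 0.222], 'tool_rot': [-0.616, -3.08, 0.003], 'ft_force': [-0.425, 0.316, -0.473], 'torque': [0.009, 0.049, -0.043], 'grip_force': 0.0, 'grip_width': 1.001}
```

View pics/top0.png

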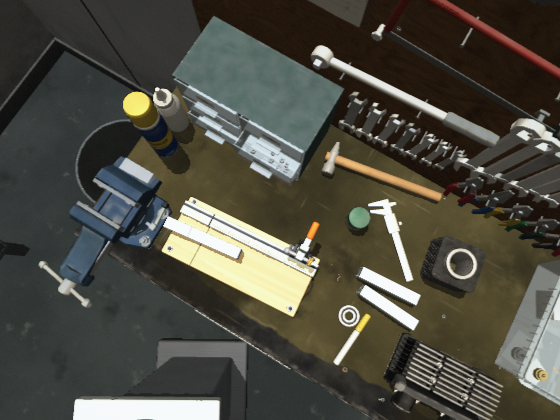

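View pics/scene0.png

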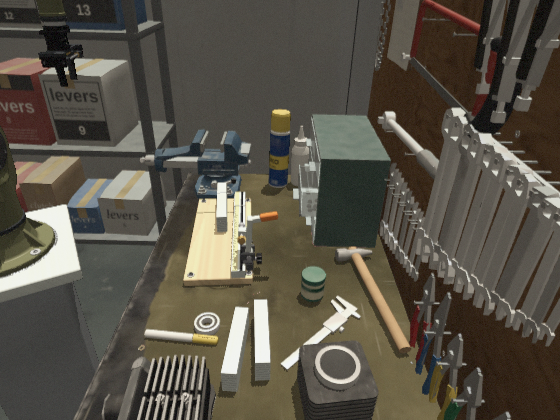

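The top view shows the board at about (165–320, 195–315). The bar is on its left half, near (202,238), and the raised stop has its orange grip near (313,232). The vise sits just left of the board, and the cut pieces, vernier and tin are to the right. Next I'll enlarge the board area and fit its outline.

```bash
cat > h.py <<'E'
import numpy as np,cv2
from bench import ctrl
def cam(n):
    c=ctrl.camera_info(n); return [np.array(c[k],float) for k in("intrinsics","R","t")]
def cast(n,px,z):
    K,R,t=cam(n); px=np.atleast_2d(np.asarray(px,float))
    d=(np.linalg.inv(K)@np.c_[px,np.ones(len(px))].T).T@R
    o=-R.T@t; return o+d*((z-o[2])/d[:,2])[:,None]
def proj(n,X):
    K,R,t=cam(n); c=(np.atleast_2d(X)@R.T+t)@K.T; return c[:,:2]/c[:,2:]
E
python3 - <<'E'
from h import *
p=cv2.imread("pics/top0.png"); hsv=cv2.cvtColor(p,cv2.COLOR_BGR2HSV)
print(hsv[285,240],hsv[262,190],hsv[240,202],hsv[232,313],hsv[226,230])
m=cv2.inRange(hsv,(12,40,120),(32,150,255)); m[:185]=0;m[325:]=0;m[:,:150]=0;m[:,330:]=0
m=cv2.morphologyEx(m,cv2.MORPH_OPEN,np.ones((3,3)))
n,l,st,_=cv2.connectedComponentsWithStats(m); print(st[st[:,4]>30])
ys,xs=np.nonzero(m); P=cast("top",np.c_[xs,ys],.018)[:,:2]
r=cv2.minAreaRect((P*1000).astype(np.float32)); print(r); print(cv2.boxPoints(r))
big=cv2.resize(p[185:325,150:340],None,fx=4,fy=4,interpolation=cv2.INTER_CUBIC)
mm=cv2.resize(m[185:325,150:340],None,fx=4,fy=4,interpolation=0)
cs,_=cv2.findContours(mm,cv2.RETR_EXTERNAL,2); cv2.drawContours(big,cs,-1,(0,0,255),1)
cv2.imwrite("pics/crop1.png",big)
E
```

```text
[ 29  57 248] [ 28  77 211] [ 98   4 252] [ 16 192 247] [ 10  14 108]
[[     0      0    560    420 229507]
 [   198    201     10      8     55]
 [   162    214    149    103   5563]]
((469.92327880859375, -197.91348266601562), (340.1396179199219, 144.59329223632812), 64.66104888916016)
[[ 331.79697  -320.68024 ]
 [ 462.47922  -382.56213 ]
 [ 608.04956   -75.14673 ]
 [ 477.36734   -13.264832]]
```

View pics/crop1.png

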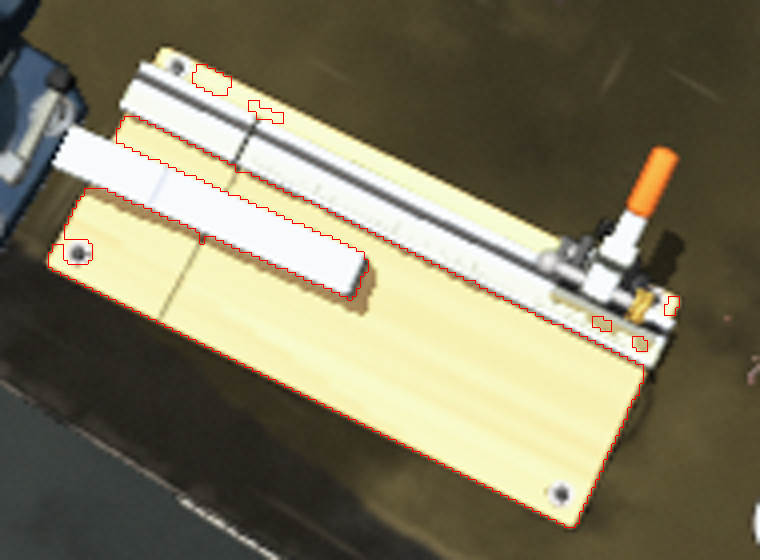

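The crop shows the board outline in red, fitting 340 x 145 mm as expected. The bar is askew with its left end overhanging, and the stop is up with its orange grip at crop (655,180). Next I'll measure the bar, the fence edge and the grip in board axes.

```bash
cat >> h.py <<'E'
# board frame
C=np.array([.46992,-.19791]); A=np.radians(64.661)-np.pi/2
def setb(c,a):
    global O,Bx,By
    Bx=np.array([np.cos(a),np.sin(a)]);By=np.array([-Bx[1],Bx[0]]);O=np.array(c)+.0125*Bx
setb(C,A)
def tob(P): P=np.atleast_2d(P);q=P[:,:2]-O;return np.c_[q@Bx,q@By,P[:,2:]]*1000
def tow(b): b=np.asarray(b,float)/1000; return np.r_[O+b[0]*Bx+b[1]*By,b[2]]
E
python3 - <<'E'
from h import *
p=cv2.imread("pics/top0.png"); hsv=cv2.cvtColor(p,cv2.COLOR_BGR2HSV)
print("O",O,np.degrees(A))
# bar top
w=cv2.inRange(hsv,(0,0,225),(179,35,255)); w[:185]=0;w[325:]=0;w[:,:150]=0;w[:,330:]=0
n,l,st,ce=cv2.connectedComponentsWithStats(w); i=l[240,202]; print(st[i])
ys,xs=np.nonzero(l==i); b=tob(cast("top",np.c_[xs,ys],.063))
r=cv2.minAreaRect(b[:,:2].astype(np.float32)); print("bar top",r,cv2.boxPoints(r).round(1).tolist())
# fence front edge: wood upper boundary points -> z=.018 plane (fence foot); white boundary z=.038
m=cv2.inRange(hsv,(12,40,120),(32,150,255))
K=[]
for c in range(225,305,5):
    col=m[:,c]; rr=np.nonzero(col[200:320])[0]+200
    rr=[q for q in rr if col[q:q+6].all()]
    if rr: K.append((c,rr[0]-.5))
print("fence foot@38",tob(cast("top",K,.038))[:,0].round(1),"@18",tob(cast("top",K,.018))[:,0].round(1))
# orange both cams
for nm in("top","scene"):
    q=cv2.imread(f"pics/{nm}0.png");h=cv2.cvtColor(q,cv2.COLOR_BGR2HSV)
    o=cv2.inRange(h,(5,140,130),(20,255,255)); n,l,st,ce=cv2.connectedComponentsWithStats(o)
    sel=[k for k in range(1,n) if st[k,4]>40]; print(nm,[(st[k].tolist(),ce[k].round(1).tolist()) for k in sel])
for y in(-90,-100,-110,-120,-130):
    for a in(1.5,1.65):
        X=tow([53-95*np.cos(a)+40*np.sin(a),y,47+95*np.sin(a)+40*np.cos(a)])
        print(y,a,proj("top",X).round(1),proj("scene",X).round(1))
E
```

```text
O [ 0.48121739 -0.20325966] -25.33899999999999
[163 217  78  41 886]
bar top ((-14.874809265136719, 91.692138671875), (24.237449645996094, 178.51260375976562), 2.470525026321411) [[-30.799999237060547, 180.3000030517578], [-23.100000381469727, 2.0], [1.100000023841858, 3.0], [-6.599999904632568, 181.39999389648438]]
fence foot@38 [15.4 14.3 15.3 14.2 15.2 14.1 15.1 14.  15.  13.9 14.9 13.8 14.8 15.8
 14.7 15.6] @18 [16.3 15.3 16.2 15.2 16.1 15.  16.  14.9 15.9 14.8 15.8 14.7 15.7 16.7
 15.6 16.6]
top [([307, 222, 13, 17, 124], [312.7, 230.0])]
scene [([260, 211, 18, 7, 85], [268.5, 214.2])]
-90 1.5 [[297.3 227.5]] [[263.4 206.2]]
-90 1.65 [[300.1 221.7]] [[270.  208.6]]
-100 1.5 [[301.8 229.6]] [[263.6 208.7]]
-100 1.65 [[304.5 223.8]] [[270.3 211. ]]
-110 1.5 [[306.2 231.8]] [[263.7 211.2]]
-110 1.65 [[308.9 225.9]] [[270.6 213.5]]
-120 1.5 [[310.7 234. ]] [[263.9 213.8]]
-120 1.65 [[313.3 228.1]] [[270.8 216.1]]
-130 1.5 [[315.1 236.1]] [[264.1 216.4]]
-130 1.65 [[317.7 230.2]] [[271.1 218.7]]
```

```bash
cat >> h.py <<'E'
from scipy.spatial.transform import Rotation as Ro
def delta(b,yaw=0):
    """tool-frame shift (mm) and turn (deg) to reach TCP board pt b (mm), tool down, tool y = board y turned by yaw deg about tool z"""
    s=ctrl.get_state(); R=Ro.from_rotvec(s["tool_rot"])
    T=Ro.from_matrix(np.c_[np.r_[-Bx,0],np.r_[By,0],[0,0,-1]])*Ro.from_euler('z',yaw,degrees=True)
    return (R.inv().apply(tow(b)-np.array(s["position"]))*1000).round(1),(R.inv()*T).as_rotvec(degrees=True).round(2),tob(np.array(s["position"])).round(1)
def st():
    s=ctrl.get_state(); f=np.array(s["ft_force"]); g=f[:2]
    print("t",round(s["time"],2),"board",tob(np.array(s["position"])).round(1),"F",np.round([g@Bx,g@By,f[2]],2),"w",round(s["grip_width"]*87,1),"gf",round(s["grip_force"],1),"q",np.round(s["joint_positions"],2))
E
python3 - <<'E'
from h import *
from scipy.optimize import least_squares
G=lambda v:tow([53-95*np.cos(v[1])+40*np.sin(v[1]),v[0],47+95*np.sin(v[1])+40*np.cos(v[1])])
f=lambda v:np.r_[proj("top",G(v))[0]-[312.7,230],proj("scene",G(v))[0]-[268.5,214.2]]
r=least_squares(f,[-115,1.57],x_scale=[10,.1]);print(r.x,r.fun, tob(G(r.x)))
print(delta([96,-118,175]))
# obstacle heights: height map from top depth, in a corridor
d=np.load("top0.npy");K,R,t=cam("top");v,u=np.mgrid[:420,:560]
X=(np.linalg.inv(K)@np.c_[u.ravel(),v.ravel(),np.ones(u.size)].T*d.ravel()).T
X=(X-t)@R; X=X[d.ravel()>0]
for x0 in np.arange(.3,.85,.1):
    print(x0.round(1),[round(float(X[(abs(X[:,0]-x0-.05)<.05)&(abs(X[:,1]-y0)<.05),2].max(initial=-1)),2) for y0 in np.arange(.35,-.56,-.1)])
E
```

```text
[-119.5399231     1.59606005] [-0.49542217  0.01810778 -0.09972595  0.84201861] [[  95.38703369 -119.5399231   140.95924316]]
(array([-612.6, -774.4,   48. ]), array([-0.1 ,  0.01,  2.72]), array([[-552.7,  626.5,  221.5]]))
0.3 [-0.81, -0.81, 0.12, 0.12, 0.01, 0.02, 0.02, 0.03, 0.05, 0.05]
0.4 [-0.81, 0.07, 0.13, 0.16, 0.06, 0.07, 0.11, 0.15, 0.05, 0.05]
0.5 [-1.0, -1.0, 0.17, 0.17, 0.16, 0.07, 0.04, 0.15, 0.06, 0.01]
0.6 [-0.42, -1.0, 0.0, 0.16, 0.15, 0.15, 0.24, 0.24, 0.52, 0.61]
0.7 [-0.42, -1.0, -1.0, 0.23, 0.23, 0.24, 0.24, 0.47, 0.54, 0.58]
0.8 [-0.43, -1.0, -1.0, -1.0, 0.23, 0.24, 0.37, 0.46, 0.46, -1.0]
```

```bash
python3 - <<'E'
from h import *
for nm in("top","scene"):
    d=np.load(nm+"0.npy");K,R,t=cam(nm);v,u=np.mgrid[:420,:560]
    X=(np.linalg.inv(K)@np.c_[u.ravel(),v.ravel(),np.ones(u.size)].T*d.ravel()).T
    X=((X-t)@R)[d.ravel()>0]; B=tob(X)
    print(nm,"cols y=",list(range(200,-260,-40)))
    for x0 in range(-60,240,20): print(x0,[int(B[(abs(B[:,0]-x0)<10)&(abs(B[:,1]-y0)<20),2].max(initial=-1)) for y0 in range(200,-260,-40)])
E
```

```text
top cols y= [200, 160, 120, 80, 40, 0, -40, -80, -120, -160, -200, -240]
-60 [51, 26, 22, 22, 24, 22, 22, 23, 23, 24, 4, 5]
-40 [56, 64, 22, 24, 22, 22, 23, 22, 22, 21, 5, 14]
-20 [62, 67, 66, 66, 68, 66, 22, 21, 21, 21, 4, 17]
0 [65, 65, 66, 65, 67, 65, 23, 22, 22, 21, 4, 4]
20 [154, 42, 42, 41, 43, 42, 42, 42, 42, 41, 4, 4]
40 [130, 41, 43, 41, 42, 43, 41, 106, 117, 108, 4, 4]
60 [121, 24, 21, 21, 20, 21, 20, 54, 140, 43, 4, 4]
80 [4, 3, 4, 4, 4, 4, 3, 4, 147, 4, 4, 3]
100 [5, 5, 4, 5, 4, 3, 4, 3, 150, 3, 5, 6]
120 [5, 5, 4, 5, 5, 4, 5, 5, 148, 4, 5, 5]
140 [4, 3, 4, 4, 4, 5, 3, 4, 4, 3, 4, 4]
160 [3, 4, 4, 105, 106, 106, 5, 3, 4, 4, 58, 57]
180 [4, 6, 151, 152, 153, 152, 151, 3, 5, 4, 60, 57]
200 [33, 181, 149, 91, 181, 227, 233, 4, 4, 3, 59, 56]
220 [233, 234, 236, 234, 234, 234, 234, 4, 4, 5, 5, 8]
scene cols y= [200, 160, 120, 80, 40, 0, -40, -80, -120, -160, -200, -240]
-60 [51, 23, 20, 20, 20, 21, 20, 20, 20, 23, 3, 1]
-40 [54, 62, 20, 19, 20, 20, 21, 20, 20, 20, 2, 2]
-20 [157, 65, 65, 66, 65, 66, 20, 20, 19, 20, 2, 1]
0 [160, 63, 65, 64, 65, 64, 20, 20, 21, 20, 2, 2]
20 [154, 40, 40, 41, 40, 40, 41, 40, 41, 39, 2, 2]
40 [130, 40, 40, 40, 40, 39, -1, 105, 111, 108, 2, 2]
60 [109, 24, 20, 19, 2, 2, 1, 2, 139, 55, 2, 2]
80 [3, 2, 2, 2, 3, 2, 1, 2, 145, 3, 3, 2]
100 [3, 2, 2, 1, 2, 1, 2, 3, 149, 2, 2, 2]
120 [2, 3, 2, 1, 2, 2, 3, 2, 147, 3, 2, 2]
140 [2, 2, 2, 1, 3, 3, 3, 2, 2, 3, 2, 2]
160 [2, 3, 2, 3, 105, 106, 3, 2, 3, 2, 57, 56]
180 [3, 2, 150, 151, 150, 150, 150, 2, 2, -1, 57, 57]
200 [1, 179, 147, 145, 180, 224, 224, 2, 3, -1, 58, 57]
220 [231, 233, 232, 233, 233, 233, 233, 2, 2, 1, 2, 6]
```

```bash
python3 -m handwheel '[[0.087,0,0,-0.04,0,0,2.7],[0.05,-0.03,-0.03,-0.04,0,0,0],[0.05,-0.045,-0.03,0,0,0,0],[0.05,-0.045,-0.03,0,0,0,0],[0.05,-0.045,-0.03,0,0,0,0],[0.05,-0.045,-0.03,0,0,0,0],[0.05,-0.045,-0.03,0,0,0,0],[0.05,-0.04,-0.035,0,0,0,0],[0.05,-0.04,-0.035,0,0,0,0],[0.05,-0.04,-0.035,0,0,0,0],[0.05,-0.03,-0.04,0,0,0,0],[0.05,-0.03,-0.04,0,0,0,0]]' 10; python3 -c "
from h import *
st();print(delta([96,-119.5,200]))"
```

```text
time: 1.6
position: [0.4871, 0.0823, 0.3022]
tool_rot: [-0.689, -3.065, 0.0]
ft_force: [-0.1, 0.3, -0.8]
grip_width: 0.576
grip_force: 0.0
t 1.6 board [[-116.8  260.6  302.2]] F [-0.22  0.26 -0.81] w 50.1 gf 0.0 q [-0.62 -0.06  0.38  1.71  0.02  1.48  0.89]
(array([-212.8, -380.1,  102.2]), array([-0.01, -0.02,  0.01]), array([[-116.8,  260.6,  302.2]]))
```

```bash
python3 -m handwheel '[[0.05,-0.02,-0.04,0,0,0,0],[0.05,-0.02,-0.04,0,0,0,0],[0.05,-0.02,-0.04,0,0,0,0],[0.05,-0.02,-0.04,0,0,0,0],[0.05,-0.02,-0.04,0,0,0,0],[0.05,-0.02,-0.04,0.02,0,0,0],[0.05,-0.02,-0.04,0.02,0,0,0],[0.05,-0.02,-0.04,0.02,0,0,0],[0.05,-0.02,-0.04,0.02,0,0,0],[0.05,-0.02,-0.02,0.02,0,0,0],[0.05,-0.0128,0,0.0,0,0,0],[0.05,0,0,0,0,0,0]]' 10; python3 -c "
from h import *
st();print(delta([97,-119.5,122]))
p,d=ctrl.get_image('top'); cv2.imwrite('pics/top1.png',p)
q,d=ctrl.get_image('scene'); cv2.imwrite('pics/scene1.png',q)
a=cv2.resize(p[160:300,230:370],None,fx=4,fy=4);b=cv2.resize(q[130:270,200:340],(560,560));cv2.imwrite('pics/c2.png',cv2.resize(np.hstack([a,b]),None,fx=.71,fy=.71))"
```

```text
time: 3.1
position: [0.5183, -0.3494, 0.2026]
tool_rot: [-0.686, -3.065, -0.0]
ft_force: [-0.3, 0.4, 0.5]
grip_width: 0.58
grip_force: 0.0
t 3.1 board [[  96.  -116.3  202.6]] F [-0.42  0.28  0.5 ] w 50.4 gf 0.0 q [-0.09  0.35  0.81  1.57 -0.26  1.33  1.88]
(array([-1. , -3.3, 80.6]), array([ 0.01, -0.02,  0.11]), array([[  96. , -116.3,  202.6]]))
```

View pics/c2.png

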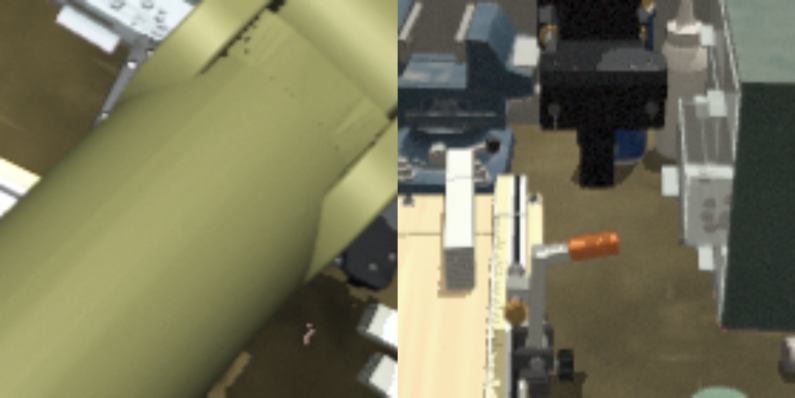

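In the right half (scene), the open gripper hangs at crop (600,170) above the orange grip at (595,245). In the left half (top), the arm hides the stop. Next I'll descend and pinch.

```bash
python3 -m handwheel '[[0.05,-0.001,-0.0033,0.03,0,0,0],[0.05,0,0,0.03,0,0,0],[0.05,0,0,0.015,0,0,0],[0.05,0,0,0.005,0,0,0],[0.03,0,0,0,0,0,0],[0.01,0,0,0,0,0,0],[0.005,0,0,0,0,0,0],[0.005,0,0,0,0,0,0],[0.005,0,0,0,0,0,0]]' 12; python3 -c "
from h import *
st();print(delta([97,-119.5,122]))"
```

```text
time: 4.32
position: [0.5168, -0.3536, 0.1228]
tool_rot: [0.688, 3.065, 0.001]
ft_force: [0.7, 1.4, 1.6]
grip_width: 0.159
grip_force: 12.0
t 4.33 board [[  96.5 -120.6  122.8]] F [0.04 1.55 1.62] w 13.8 gf 12.0 q [-0.06  0.42  0.78  1.66 -0.31  1.19  1.93]
(array([-0.5,  1.1,  0.8]), array([0.04, 0.02, 0.04]), array([[  96.5, -120.6,  122.8]]))
```

```bash
python3 -c "
import numpy as np
th=np.radians(np.linspace(65.4,157.2,17));P=104.3*np.c_[np.cos(th),np.sin(th)]
print(np.c_[-np.diff(P[:,0]),-np.diff(P[:,1])].round(1).tolist())"
```

```text
[[9.7, -3.9], [10.0, -2.9], [10.3, -1.9], [10.4, -0.8], [10.4, 0.2], [10.4, 1.3], [10.2, 2.3], [9.9, 3.3], [9.5, 4.3], [9.0, 5.2], [8.5, 6.1], [7.8, 6.9], [7.1, 7.7], [6.3, 8.3], [5.4, 8.9], [4.5, 9.4]]
```

```bash
python3 -m handwheel '[[0.005,0.0097,0,-0.0039,0,0,0],[0.005,0.010,0,-0.0029,0,0,0],[0.005,0.0103,0,-0.0019,0,0,0],[0.005,0.0104,0,-0.0008,0,0,0],[0.005,0.0104,0,0.0002,0,0,0],[0.005,0.0104,0,0.0013,0,0,0],[0.005,0.0102,0,0.0023,0,0,0],[0.005,0.0099,0,0.0033,0,0,0]]' 12; python3 -c "
from h import *
st()"
```

```text
time: 5.32
position: [0.4425, -0.3186, 0.1246]
tool_rot: [0.688, 3.065, 0.0]
ft_force: [4.5, 0.1, -3.0]
grip_width: 0.159
grip_force: 12.0
t 5.33 board [[  14.4 -120.8  124.6]] F [ 4.06  2.04 -3.02] w 13.8 gf 12.0 q [-0.16  0.22  0.83  1.86 -0.18  1.14  1.86]
```

```bash
python3 -m handwheel '[[0.005,0.0095,0,0.0043,0,0,0],[0.005,0.009,0,0.0052,0,0,0],[0.005,0.0085,0,0.0061,0,0,0],[0.005,0.0078,0,0.0069,0,0,0],[0.005,0.0071,0,0.0077,0,0,0],[0.005,0.0063,0,0.0083,0,0,0],[0.005,0.0054,0,0.0089,0,0,0],[0.005,0.0045,0,0.0094,0,0,0],[0.005,0,0,0.001,0,0,0]]' 12; python3 -c "
from h import *
st()"
```

```text
time: 6.45
position: [0.3905, -0.2941, 0.0675]
tool_rot: [0.689, 3.065, 0.001]
ft_force: [1.4, 3.7, 10.2]
grip_width: 0.16
grip_force: 12.0
t 6.45 board [[ -43.1 -121.    67.5]] F [-0.34  3.95 10.15] w 13.9 gf 12.0 q [-0.18  0.15  0.83  2.05 -0.13  1.    1.84]
```

```bash
python3 -m handwheel '[[0.016,0,0,0,0,0,0],[0.028,0,0,0,0,0,0],[0.04,0,0,-0.02,0,0,0],[0.04,0,0,-0.04,0,0,0],[0.04,0,0,-0.03,0,0,9.5],[0.04,0,0,0,0,0,10],[0.04,0,0,0,0,0,10],[0.04,0,0,0,0,0,10],[0.04,0,0,0,0,0,10],[0.04,0,0,0,0,0,10],[0.04,0,0,0,0,0,10],[0.04,0,0,0,0,0,10]]' 12; python3 -m handwheel '[[0.04,0,0,0,0,0,8],[0.04,0,0,0,0,0,0]]'; python3 -c "
from h import *
st();print(delta([-14.5,82,120],87.5))"
```

```text
time: 7.95
position: [0.3889, -0.2946, 0.1564]
tool_rot: [-2.494, -1.907, 0.003]
ft_force: [-0.3, 0.5, -0.4]
grip_width: 0.458
grip_force: 0.0
time: 8.2
position: [0.3892, -0.2945, 0.1565]
tool_rot: [-2.615, -1.738, 0.003]
ft_force: [-0.3, 0.4, 0.1]
grip_width: 0.462
grip_force: 0.0
t 8.2 board [[ -44.1 -121.9  156.5]] F [-0.42  0.19  0.13] w 40.2 gf 0.0 q [-0.24  0.    0.85  1.95 -0.    1.19  0.21]
(array([202.4,  38.7,  36.3]), array([-0.12,  0.04,  0.06]), array([[ -44.1, -121.9,  156.5]]))
```

```bash
python3 -m handwheel '[[0.04,0.025,0.0048,0.0,0,0,0],[0.04,0.03,0.0048,0,0,0,0],[0.04,0.03,0.0048,0.0,0,0,0],[0.04,0.03,0.0048,0.005,0,0,0],[0.04,0.03,0.0048,0.01,0,0,0],[0.04,0.03,0.0048,0.01,0,0,0],[0.04,0.0274,0.0099,0.0113,0,0,0],[0.04,0,0,0,0,0,0]]' 12; python3 -c "
from h import *
st();print(delta([-14.5,82,42],87.5))
p,d=ctrl.get_image('top'); cv2.imwrite('pics/top2.png',p)
q,d=ctrl.get_image('scene'); cv2.imwrite('pics/scene2.png',q)
a=cv2.resize(p[160:300,200:340],None,fx=4,fy=4);b=cv2.resize(q[150:290,170:310],(560,560));cv2.imwrite('pics/c3.png',cv2.resize(np.hstack([a,b]),None,fx=.71,fy=.71))"
```

```text
time: 9.2
position: [0.5045, -0.1208, 0.1195]
tool_rot: [-2.611, -1.746, 0.005]
ft_force: [-0.3, -0.7, 0.3]
grip_width: 0.46
grip_force: 0.0
t 9.2 board [[-14.2  84.5 119.5]] F [ 0.01 -0.81  0.34] w 40.0 gf 0.0 q [-0.43  0.14  0.66  1.92 -0.09  1.12 -0.12]
(array([-2.3, -0.2, 77.5]), array([-0.15,  0.1 ,  0.38]), array([[-14.2,  84.5, 119.5]]))
```

View pics/c3.png

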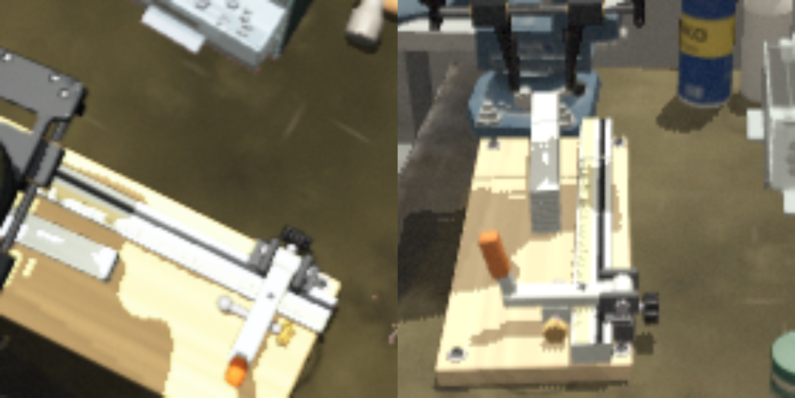

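The stop is down, with its arm across the fence and its orange grip upright. The screw's domed tip is at about crop (222,300), which is full-picture pixel (278,266). The fingers straddle the bar. Next I'll descend to grip the bar.

```bash
python3 -m handwheel '[[0.04,-0.0023,0,0.03,0,0,0],[0.04,0,0,0.03,0,0,0],[0.04,0,0,0.0125,0,0,0],[0.04,0,0,0.005,0,0,0],[0.035,0,0,0,0,0,0],[0.028,0,0,0,0,0,0],[0.02,0,0,0,0,0,0],[0.02,0,0,0,0,0,0],[0.02,0,0,0,0,0,0]]' 12; python3 -c "
from h import *
st();print(delta([2.5,84,42],90))
print(tob(cast('top',[[278.2,265.6],[276,265]],.029)))
p=cv2.imread('pics/top2.png')[255:285,268:300];print(cv2.cvtColor(p,cv2.COLOR_BGR2HSV)[4:16,:20,1])"
```

```text
time: 10.42
position: [0.5025, -0.1241, 0.0437]
tool_rot: [-2.614, -1.737, 0.002]
ft_force: [-4.8, 1.9, 6.3]
grip_width: 0.289
grip_force: 12.0
t 10.43 board [[-14.6  80.6  43.7]] F [-5.16 -0.39  6.33] w 25.1 gf 12.0 q [-0.39  0.24  0.65  1.99 -0.18  0.97 -0.05]
(array([ 2.6, 17.3,  1.6]), array([-0.18, -0.03,  2.54]), array([[-14.6,  80.6,  43.7]]))
[[  4.10286527 -89.14431104  29.        ]
 [  3.10745044 -84.03833197  29.        ]]
[[ 44  43  44  49  52  89 109  85  25  11   1   2   4   4   4   4   8   6
    4   4]
 [ 43  44  44  43  43  52  52  51  89  86  25  12   2   1   3   8   7   5
    4   4]
 [ 41  44  43  44  44  44  43  43  48  53  89  86  26  12   2   2  11  12
    6   4]
 [ 37  41  41  44  43  45  44  44  41  43  48  51  90  89  25  13   2   1
    2   8]
 [ 37  36  39  41  42  43  43  44  46  44  56  61  56  50  49  77  23  11
    2   1]
 [ 36  37  37  38  38  39  42  43  56  44  21  16  39  50  41  46  89  89
   24  10]
 [ 36  36  37  37  36  38  38  40  41  10   2   3   7  44  53  43  47  51
   91  89]
 [ 38  37  36  36  38  38  38  57  35   3   1   2   2  13  59  49  42  42
   49  50]
 [ 43  40  39  39  36  36  36  42  43   5   2   3   5   4   8   9  43  55
   43  42]
 [ 46  44  42  40  40  39  38  38  57  23   6   6   4   3   2   2   3   7
   43  55]
 [ 47  48  46  45  44  42  39  40  43  74  38  31  35  10   5   2   1   1
    4  21]
 [ 48  48  46  47  46  45  44  41  39  47  87 103 107  95  69  15   5   2
    1   3]]
```

```bash
python3 -m handwheel '[[0.02,0,0,-0.0015,0,0,0],[0.02,0,0,0,0,0,0]]' 12; python3 -c "
from h import *
st();print(delta([2.5,84,42],90))"
```

```text
time: 10.68
position: [0.5038, -0.1249, 0.0447]
tool_rot: [2.616, 1.738, 0.0]
ft_force: [-0.1, 0.0, -4.6]
grip_width: 0.287
grip_force: 12.0
t 10.68 board [[-13.1  80.5  44.7]] F [-0.07  0.   -4.57] w 25.0 gf 12.0 q [-0.4   0.24  0.65  1.99 -0.18  0.97 -0.05]
(array([ 2.8, 15.8,  2.7]), array([0.03, 0.01, 2.53]), array([[-13.1,  80.5,  44.7]]))
```

```bash
python3 -m handwheel '[[0.02,0,0.003,0.0004,0,0,1.2],[0.02,0,0.004,0,0,0,1.3],[0.02,0,0.004,0,0,0,0],[0.02,0,0.002,0,0,0,0],[0.02,0,0,0,0,0,0]]' 12; python3 -c "
from h import *
st();print(delta([2.5,84,42],90))"
```

```text
time: 11.3
position: [0.5157, -0.1303, 0.0444]
tool_rot: [2.654, 1.68, -0.0]
ft_force: [0.3, -0.3, -4.5]
grip_width: 0.285
grip_force: 12.0
t 11.3 board [[-0.  80.7 44.4]] F [ 0.38 -0.12 -4.49] w 24.8 gf 12.0 q [-0.38  0.27  0.66  1.96 -0.2   0.97 -0.07]
(array([3.3, 2.5, 2.4]), array([0.  , 0.01, 0.01]), array([[-0. , 80.7, 44.4]]))
```

```bash
python3 -m handwheel '[[0.02,-0.006,0,0,0,0,0],[0.02,-0.01,0,0,0,0,0],[0.02,-0.01,0,0,0,0,0],[0.02,-0.01,0,0,0,0,0],[0.02,-0.01,0,0,0,0,0],[0.02,-0.01,0,0,0,0,0],[0.02,-0.01,0,0,0,0,0],[0.02,-0.006,0,0,0,0,0],[0.02,-0.004,0.0,0,0,0,0],[0.02,0,0.001,0,0,0,0],[0.02,0,0.001,0,0,0,0],[0.02,0,0,0,0,0,0]]' 12; python3 -c "
from h import *
st();print(delta([2.5,0,42],90))"
```

```text
time: 12.8
position: [0.4852, -0.1994, 0.0444]
tool_rot: [-2.654, -1.681, -0.0]
ft_force: [-0.4, -0.1, -3.9]
grip_width: 0.286
grip_force: 12.0
t 12.8 board [[ 1.9  5.2 44.4]] F [-0.35 -0.3  -3.86] w 24.9 gf 12.0 q [-0.28  0.26  0.7   1.98 -0.2   0.97  0.07]
(array([-5.2,  0.6,  2.4]), array([ 0.  , -0.  ,  0.06]), array([[ 1.9,  5.2, 44.4]]))
```

```bash
for i in 1 2 3; do :; done; python3 -m handwheel '[[0.02,0,0.0005,0.0004,0,0,0],[0.02,0,0.0005,0,0,0,0],[0.02,0,0,0,0,0,0]]' 12; python3 -c "
from h import *
st()"; python3 -m handwheel '[[0.02,0,0.0005,0,0,0,0],[0.02,0,0,0,0,0,0]]' 12; python3 -c "
from h import *
st()"
```

```text
time: 13.18
position: [0.4854, -0.1998, 0.0439]
tool_rot: [-2.653, -1.68, 0.001]
ft_force: [-2.0, 1.8, -3.5]
grip_width: 0.286
grip_force: 12.0
t 13.18 board [[ 2.3  5.  43.9]] F [-2.59  0.75 -3.46] w 24.9 gf 12.0 q [-0.28  0.26  0.7   1.98 -0.21  0.97  0.07]
time: 13.42
position: [0.4855, -0.1998, 0.0439]
tool_rot: [-2.652, -1.68, 0.001]
ft_force: [-4.0, 3.1, -3.0]
grip_width: 0.288
grip_force: 12.0
t 13.43 board [[ 2.4  5.  43.9]] F [-4.93  1.1  -3.  ] w 25.1 gf 12.0 q [-0.28  0.27  0.7   1.98 -0.21  0.97  0.08]
```

```bash
python3 -m handwheel '[[0.02,-0.002,0,0,0,0,0],[0.02,-0.002,0,0,0,0,0],[0.02,-0.002,0,0,0,0,0],[0.02,-0.001,0,0,0,0,0],[0.02,0,0,0,0,0,0]]' 12; python3 -c "
from h import *
st()"; for k in 1; do python3 -m handwheel '[[0.02,-0.0007,0,0,0,0,0],[0.02,-0.0007,0,0,0,0,0],[0.02,0,0,0,0,0,0]]' 12 | tail -0; python3 -c "
from h import *
st()"; done
```

```text
time: 14.05
position: [0.4832, -0.2047, 0.0437]
tool_rot: [-2.651, -1.68, -0.001]
ft_force: [-2.6, 4.2, -3.0]
grip_width: 0.285
grip_force: 12.0
t 14.05 board [[ 2.4 -0.4 43.7]] F [-4.18  2.65 -3.03] w 24.8 gf 12.0 q [-0.27  0.27  0.7   1.98 -0.21  0.97  0.09]
t 14.43 board [[ 2.4 -1.7 43.8]] F [-5.54  4.91 -2.88] w 24.8 gf 12.0 q [-0.27  0.27  0.7   1.98 -0.21  0.97  0.09]Exception ignored on flushing sys.stdout:
BrokenPipeError: [Errno 32] Broken pipe
```

```bash
python3 -m handwheel '[[0.02,0,-0.0005,0,0,0,0],[0.02,0,0,0,0,0,0]]' ; python3 -c "
from h import *
st()"; python3 -m handwheel '[[0.02,-0.0007,0,0,0,0,0],[0.02,0,0,0,0,0,0]]' 12 >/dev/null; python3 -c "
from h import *
st()"
```

```text
time: 14.68
position: [0.482, -0.2071, 0.0437]
tool_rot: [-2.653, -1.68, -0.0]
ft_force: [-1.6, 3.6, -4.5]
grip_width: 0.284
grip_force: 12.0
t 14.68 board [[ 2.3 -3.1 43.7]] F [-2.93  2.54 -4.46] w 24.7 gf 12.0 q [-0.27  0.26  0.7   1.98 -0.21  0.97  0.09]
t 14.93 board [[ 2.4 -4.4 43.8]] F [-4.88  3.01 -4.49] w 24.9 gf 12.0 q [-0.27  0.26  0.7   1.98 -0.21  0.97  0.09]
```

```bash
for i in a; do python3 -m handwheel '[[0.02,-0.0007,0,0,0,0,0],[0.02,-0.0005,0,0,0,0,0],[0.02,0,0,0,0,0,0]]' 12 >/dev/null; python3 -c "
from h import *
st()"; python3 -m handwheel '[[0.02,-0.0007,0,0,0,0,0],[0.02,0,0,0,0,0,0]]' 12 >/dev/null; python3 -c "
from h import *
st()"; done
```

```text
t 15.3 board [[ 2.4 -5.  43.9]] F [-5.41  3.74 -4.21] w 25.2 gf 12.0 q [-0.27  0.26  0.7   1.98 -0.21  0.97  0.1 ]
t 15.55 board [[ 2.4 -5.1 43.8]] F [-4.22  4.66 -3.97] w 25.5 gf 12.0 q [-0.26  0.26  0.7   1.98 -0.21  0.97  0.1 ]
```

```bash
python3 -m handwheel '[[0.02,-0.0006,0,0,0,0,0],[0.02,0,0,0,0,0,0]]' 12 >/dev/null; python3 -c "
from h import *
st()
p,d=ctrl.get_image('top'); cv2.imwrite('pics/top3.png',p)
q,d=ctrl.get_image('scene'); cv2.imwrite('pics/scene3.png',q)
a=cv2.resize(p[220:290,250:320],None,fx=8,fy=8);b=cv2.resize(q[200:270,190:260],(560,560));cv2.imwrite('pics/c4.png',cv2.resize(np.hstack([a,b]),None,fx=.71,fy=.71))"
```

```text
t 15.8 board [[ 2.4 -5.2 43.9]] F [-4.91  6.05 -4.59] w 25.0 gf 12.0 q [-0.26  0.26  0.7   1.98 -0.21  0.97  0.1 ]
```

View pics/c4.png

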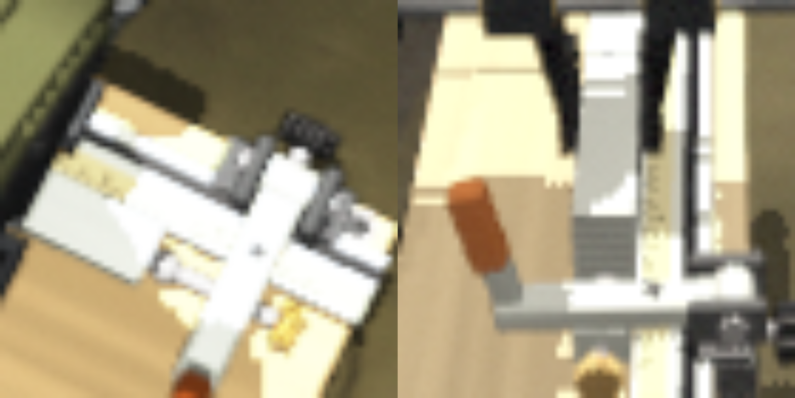

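The top crop shows the bar's right end, at crop (150,255), meeting the screw tip at about (157,262). The bar lies along the fence. The force along the fence rises while y stays put, so they are in contact. Next I'll set the bar's weight down, add a very small press and hold.

```bash
python3 -m handwheel '[[0.02,0,0,0.0006,0,0,0],[0.02,-0.0003,0,0.0003,0,0,0],[0.02,0,0,0,0,0,0],[0.02,0,0,0,0,0,0]]' 12 >/dev/null; python3 -c "
from h import *
st();print(delta([2.5,0,42],90))"
```

```text
t 16.4 board [[ 2.4 -5.2 43.7]] F [-6.94  6.67  1.75] w 25.0 gf 12.0 q [-0.26  0.27  0.7   1.98 -0.21  0.97  0.1 ]
(array([5.2, 0.1, 1.7]), array([-0.08, -0.17,  0.07]), array([[ 2.4, -5.2, 43.7]]))
```

```bash
python3 -m handwheel '[[0.02,0,-0.0006,0,0,0,0],[0.02,-0.0003,0,0,0,0,0],[0.02,0,0,0,0,0,0],[0.02,0,0,0,0,0,0],[0.02,0,0,0,0,0,0]]' 12 >/dev/null; python3 -c "
from h import *
st()"
```

```text
t 17.02 board [[ 2.4 -5.2 43.7]] F [-5.56  6.33 -0.86] w 25.1 gf 12.0 q [-0.26  0.26  0.7   1.98 -0.21  0.97  0.1 ]
```

```bash
python3 -m handwheel '[[0.02,0.0004,-0.0003,0,0,0,0],[0.03,0,0,0,0,0,0],[0.036,0,0,0,0,0,0],[0.036,0,0,0,0,0,0],[0.036,0,0,-0.015,0,0,0],[0.036,0,0,-0.04,0,0,0],[0.036,0,0,-0.04,0,0,0],[0.036,0,0,0,0,0,-10],[0.036,0,0,0,0,0,-10],[0.036,0,0,0,0,0,-10],[0.036,0,0,0,0,0,-10],[0.036,0,0,0,0,0,-10]]' 12 >/dev/null;python3 -m handwheel '[[0.036,0,0,0,0,0,-10],[0.036,0,0,0,0,0,-10],[0.036,0,0,0,0,0,-10],[0.036,0,0,0,0,0,-10],[0.036,0,0,0,0,0,0]]' >/dev/null; python3 -c "
from h import *
st();print(delta([-43.1,-121,130]))
p,d=ctrl.get_image('top'); cv2.imwrite('pics/top4.png',p)
q,d=ctrl.get_image('scene'); cv2.imwrite('pics/scene4.png',q)
a=cv2.resize(p[215:285,240:310],None,fx=8,fy=8);b=cv2.resize(q[200:270,190:260],(560,560));cv2.imwrite('pics/c5.png',cv2.resize(np.hstack([a,b]),None,fx=.71,fy=.71))"
```

```text
t 19.15 board [[  2.6  -7.4 139.3]] F [ 0.13  0.05 -0.54] w 36.1 gf 0.0 q [-0.2   0.12  0.61  1.89 -0.07  1.15  1.56]
(array([  45.4, -113.7,    9.1]), array([ 0.02,  0.1 , -0.12]), array([[  2.6,  -7.4, 139.3]]))
```

View pics/c5.png

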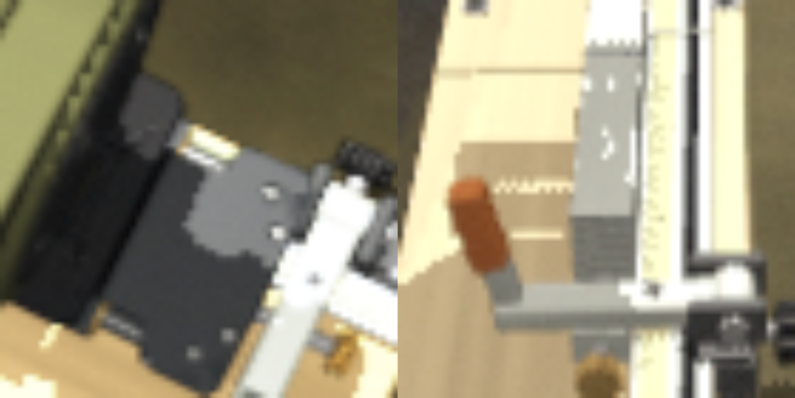

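In the scene crop the bar is unchanged after release, with its end top still at (575–635, 215). The gripper is now over the bar. Next I'll move over the stop grip.

```bash
python3 -m handwheel '[[0.036,0.01,-0.025,0,0,0,0],[0.036,0.0154,-0.03,0,0,0,0],[0.036,0.01,-0.03,0,0,0,0],[0.036,0.01,-0.0287,0,0,0,0],[0.036,0,0,0,0,0,0],[0.036,0,0,0,0,0,0]]' 12 >/dev/null; python3 -c "
from h import *
st();print(delta([-43.1,-121,69]))"
```

```text
t 20.0 board [[ -43.6 -120.9  138.2]] F [-0.19  1.2   0.71] w 36.2 gf 0.0 q [-0.09  0.03  0.7   1.97 -0.02  1.15  1.74]
(array([-0.5, -0.2, 69.2]), array([ 0.04,  0.02, -0.06]), array([[ -43.6, -120.9,  138.2]]))
```

```bash
python3 -m handwheel '[[0.036,0,0,0.03,0,0,0],[0.036,0,0,0.025,0,0,0],[0.036,0,0,0.013,0,0,0],[0.036,0,0,0,0,0,0],[0.024,0,0,0,0,0,0],[0.014,0,0,0,0,0,0],[0.005,0,0,0,0,0,0],[0.005,0,0,0,0,0,0],[0.005,0,0,0,0,0,0]]' 12 >/dev/null; python3 -c "
from h import *
st()
import numpy as np
s=tob(np.array(ctrl.get_state()['position']))[0]; v=np.array([s[0]-53,s[2]+19-47]);r=np.hypot(*v);t0=np.degrees(np.arctan2(v[1],v[0]))
print(r,t0)
th=np.radians(np.linspace(t0,64,17));P=r*np.c_[np.cos(th),np.sin(th)]
print(np.c_[-np.diff(P[:,0]),-np.diff(P[:,1])].round(1).tolist())"
```

```text
t 21.12 board [[ -42.9 -120.9   70.7]] F [-0.39 -0.6   4.41] w 14.3 gf 12.0 q [-0.07  0.13  0.71  2.04 -0.1   1.    1.81]
105.00906563881473 156.0091950211506
[[-4.8, -9.4], [-5.7, -8.9], [-6.5, -8.3], [-7.3, -7.6], [-8.1, -6.8], [-8.7, -5.9], [-9.2, -5.0], [-9.7, -4.1], [-10.1, -3.1], [-10.3, -2.1], [-10.5, -1.0], [-10.5, 0.0], [-10.5, 1.1], [-10.3, 2.1], [-10.1, 3.1], [-9.7, 4.1]]
```

```bash
python3 -m handwheel '[[0.005,-0.0048,0,-0.0094,0,0,0],[0.005,-0.0057,0,-0.0089,0,0,0],[0.005,-0.0065,0,-0.0083,0,0,0],[0.005,-0.0073,0,-0.0076,0,0,0],[0.005,-0.0081,0,-0.0068,0,0,0],[0.005,-0.0087,0,-0.0059,0,0,0],[0.005,-0.0092,0,-0.005,0,0,0],[0.005,-0.0097,0,-0.0041,0,0,0]]' 12 >/dev/null; python3 -c "
from h import *
st()"
```

```text
t 22.12 board [[  17.  -120.8  127.1]] F [-4.31 -1.43  1.49] w 13.8 gf 12.0 q [-0.06  0.2   0.71  1.85 -0.14  1.14  1.83]
```

```bash
python3 -m handwheel '[[0.005,-0.0101,0,-0.0031,0,0,0],[0.005,-0.0103,0,-0.0021,0,0,0],[0.005,-0.0105,0,-0.001,0,0,0],[0.005,-0.0105,0,0,0,0,0],[0.005,-0.0105,0,0.0011,0,0,0],[0.005,-0.0103,0,0.0021,0,0,0],[0.005,-0.0101,0,0.0031,0,0,0],[0.005,-0.0097,0,0.0041,0,0,0],[0.005,0,0,0,0,0,0]]' 12 >/dev/null; python3 -c "
from h import *
st()"
```

```text
t 23.25 board [[  99.7 -120.6  121.3]] F [0.98 0.04 0.77] w 13.8 gf 12.0 q [ 0.02  0.4   0.68  1.65 -0.27  1.18  1.89]
```

```bash
python3 -m handwheel '[[0.018,0,0,0,0,0,0],[0.03,0,0,0,0,0,0],[0.04,0,0,0,0,0,0],[0.04,0,0,-0.02,0,0,0],[0.04,0,0,-0.04,0,0,0],[0.04,0,0,-0.06,0,0,0],[0.04,0,0,-0.04,0,0,0],[0.04,0.04,0.02,0,0,0,0],[0.04,0.04,0.04,0,0,0,0],[0.04,0.04,0.04,0,0,0,0],[0.04,0.04,0.04,0,0,0,0],[0.04,0.03,0.04,0,0,0,0]]' 12 >/dev/null; python3 -m handwheel '[[0.04,0.02,0.04,0,0,0,0],[0.04,0.02,0.04,0,0,0,0],[0.04,0.01,0.04,0,0,0,0],[0.04,0.01,0.04,0,0,0,0],[0.04,0.01,0.04,0,0,0,0],[0.04,0.01,0.04,0,0,0,0],[0.04,0.01,0.04,0,0,0,0],[0.04,0.01,0.04,0,0,0,0],[0.04,0.01,0.04,0,0,0,0],[0.04,0,0,0,0,0,0],[0.04,0,0,0,0,0,0]]' >/dev/null; python3 -c "
from h import *
st()
p,d=ctrl.get_image('top'); cv2.imwrite('pics/top5.png',p)
q,d=ctrl.get_image('scene'); cv2.imwrite('pics/scene5.png',q)
a=cv2.resize(p[185:325,150:340],None,fx=2.1,fy=2.1);b=cv2.resize(q[150:290,150:340],None,fx=2.1,fy=2.1);cv2.imwrite('pics/c6.png',np.hstack([a,b]))
hsv=cv2.cvtColor(q,cv2.COLOR_BGR2HSV);o=cv2.inRange(hsv,(5,140,130),(20,255,255));n,l,s,c=cv2.connectedComponentsWithStats(o);print([c[k].round(1) for k in range(1,n) if s[k,4]>40])
hsv=cv2.cvtColor(p,cv2.COLOR_BGR2HSV);o=cv2.inRange(hsv,(5,140,130),(20,255,255));n,l,s,c=cv2.connectedComponentsWithStats(o);print([c[k].round(1) for k in range(1,n) if s[k,4]>40])
for y in(-5-11+95,-84,96): print(proj('top',[tow([-10,5.7-90,63]),tow([15,5.7-90,63]),tow([-10,95.7,63]),tow([15,95.7,63])]).round(1)); break
"
```

```text
t 26.12 board [[-200.9  418.5  282.9]] F [ 0.94 -0.62 -0.16] w 40.0 gf 0.0 q [-0.63  0.07  0.09  1.62 -0.01  1.44  0.59]
[array([268.1, 214. ])]
[array([312.5, 230.3])]
[[273.7 270. ]
 [278.7 259.7]
 [200.9 233.8]
 [206.2 223.8]]
```

View pics/c6.png

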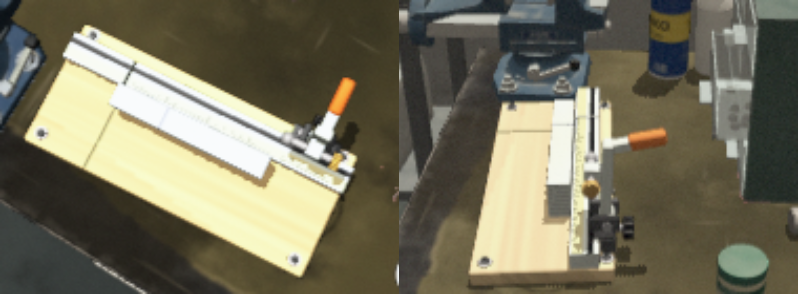

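The stop is up again, with its grip at pixel (312.5,230.3), the same as at the start. The bar lies along the fence with its right end near crop (268,175), pixel (278,268). Next I'll check the bar's front edge and end numerically.

```bash
python3 - <<'E'
from h import *
p=cv2.imread("pics/top5.png");hsv=cv2.cvtColor(p,cv2.COLOR_BGR2HSV)
w=cv2.inRange(hsv,(0,0,170),(179,32,255))
K=[]
for c in range(210,272,2):
    r=np.nonzero(w[230:285,c])[0]
    if len(r):K.append((c,r.max()+230.5))
b=tob(cast("top",K,.063)); f=np.polyfit(b[:,1],b[:,0],1); res=b[:,0]-np.polyval(f,b[:,1]); k=abs(res)<1.5; f=np.polyfit(b[k,1],b[k,0],1)
print("front edge angle rad",f[0].round(4),"x at y=5",np.polyval(f,5).round(2),"n",k.sum(),len(b))
l=[]
for x in(-6,-2,2,6,10):
    ys=np.arange(-110,-60,.5); q=proj("top",[tow([x,y,63]) for y in ys])
    g=cv2.remap(cv2.cvtColor(p,cv2.COLOR_BGR2GRAY),q[:,0].astype(np.float32)[None],q[:,1].astype(np.float32)[None],1)[0].astype(float)
    l.append(ys[np.argmax(np.abs(np.gradient(cv2.GaussianBlur(g[None],(0,0),2)[0])))])
print("end y",l)
E
```

```text
front edge angle rad -0.0151 x at y=5 -9.88 n 31 31
end y [np.float64(-84.5), np.float64(-84.5), np.float64(-84.5), np.float64(-84.0), np.float64(-83.5)]
```

```bash
python3 - <<'E'
from h import *
p=cv2.imread("pics/top5.png");g0=cv2.GaussianBlur(cv2.cvtColor(p,cv2.COLOR_BGR2HSV)[:,:,1].astype(np.float32),(0,0),.8)
def edge(xr,yr,z,sgn=0):
    out=[]
    for y in yr:
        xs=np.arange(*xr,.25); q=proj("top",[tow([x,y,z]) for x in xs]).astype(np.float32)
        g=cv2.remap(g0,q[:,0][None],q[:,1][None],cv2.INTER_CUBIC)[0]
        d=np.abs(np.gradient(g)); i=d.argmax(); sl=slice(max(0,i-6),i+7); out.append((y,(xs[sl]*d[sl]).sum()/d[sl].sum()))
    o=np.array(out); f=np.polyfit(o[:,0],o[:,1],1); r=o[:,1]-np.polyval(f,o[:,0]); k=abs(r)<1; f=np.polyfit(o[k,0],o[k,1],1)
    return f.round(4),k.sum(),len(o),r[k].std().round(2)
print("bar front z63",edge((-18,-3),range(-75,90,5),63))
print("board front z18",edge((-93,-77),range(-150,150,10),18))
print("board back z18",edge((54,68),range(-60,150,10),18))
print("fence back z38",edge((40,50),range(-60,150,10),38))
s=cv2.imread("pics/top0.png");g0=cv2.GaussianBlur(cv2.cvtColor(s,cv2.COLOR_BGR2HSV)[:,:,1].astype(np.float32),(0,0),.8)
print("fence front z18 (start)",edge((8,22),range(-90,-5,5),18),"board front",edge((-93,-77),range(-150,150,10),18))
E
```

```text
bar front z63 (array([-3.40000e-03, -1.04415e+01]), np.int64(33), 33, np.float64(0.16))
board front z18 (array([-2.80000e-03, -8.25938e+01]), np.int64(24), 30, np.float64(0.47))
board back z18 (array([-4.40000e-03,  5.91854e+01]), np.int64(20), 21, np.float64(0.52))
fence back z38 (array([-4.10000e-03,  4.52496e+01]), np.int64(21), 21, np.float64(0.37))
fence front z18 (start) (array([-1.12000e-02,  1.52725e+01]), np.int64(17), 17, np.float64(0.38)) board front (array([-4.10000e-03, -8.24024e+01]), np.int64(27), 30, np.float64(0.5))
```

The subpixel fit has the bar parallel to the fence within about 0.001 rad, and its end at y −84.5 mm matches the screw tip. The stop is up at about 1.6 rad and the robot is clear, so I'm handing in.

```bash
python3 -c "
from bench import ctrl
print(ctrl.close_job())"
```

```text
the job is handed in; nothing more can be done
None
```

The job is handed in with no verdict returned: the stop went down, the bar was slid along the fence and pressed lightly on the screw tip (about 6 N at the wrist), and the stop is up again, with the bar still flat on the fence at the gauged spot in the last images.

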